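# Show the gearbox sight glass to the bench camera with an inspection mirror

### The arm

A 6-joint arm with a two-finger parallel gripper is mounted at the origin on a cart in front of the work surface, level with it; the furniture and walls round the work are solid. World frame = base frame: x ahead of the robot, y to its left, z up, the work surface at z = 0. Lengths are in m, angles in rad, forces in N, time in s.
With the tool pointing down it reaches from about 0.375 to 0.825 m from the base axis. Payload 5.5 kg.
Tool frame: the origin (TCP) lies at the very end of the fingers, on their centre line; the grasp point (between the pads) lies 19 mm behind it (robot.grip_depth is the distance from the TCP to the grasp point, in m); z points along the fingers, y is the line along which they close (so a half turn about z gives the same grasp; the last joint's range is limited). The gripper opens to 85 mm and grips with 20 to 120 N. Pads are 22 mm wide; open, the fingers measure 114 mm over their backs; the gripper's body (76 mm by 85 mm) begins 54 mm behind the grasp point. The pads swing forward as they close: fully open they stand 13 mm farther back than shut.
Start: joints at [1.263, 0.314, -0.047, 1.21, 0, 1.571], TCP at [0.182, 0.572, 0.202] pointing down, gripper open.
Joint ranges: [-2.67, 2.67], [-0.69, 1.73], [-1.03, 1.25], [-2.08, 2.16], [-1.42, 1.45], [-3.14, 3.14]. Speed limits (rad/s): [2.39, 2.39, 3.01, 3.14, 3.14, 3.14].

### API

Orientations are given as a 3x3 rotation matrix whose columns are the frame's x, y, z axes.
In Python, from plant import robot gives the robot as it stands.
- The arm moves only by the tool move_arm, never from a script. Its argument "rows" is a list of rows, each a list of 7 numbers: the shift along the tool's x, y, z in units of 500 mm (1.0 is 500 mm), then the turn, a rotation vector about the tool's x, y, z in units of pi/2 rad (1.0 is pi/2 rad), then the closure, from 0 (fully open) to 1 (shut). In form: [[x, y, z, wx, wy, wz, grip], ...]. A call has exactly 5 rows; each row is the pose to reach, as a shift and turn from the pose commanded when the call began, along the tool's axes at that moment; what a row does not reach only later rows make up. A row lasts 1/10 s, in which the tool goes at most 50 mm and 8.59 degrees, less where a joint would pass 70% of its speed; a pose out of reach is approached as far as the arm can. A call with a number of a shift or a turn outside -1 to 1 is refused whole. A call with a gripper value outside its range is refused whole. The fingers move at their own pace and stop on an object; "squeeze" is the grip in N (left out, the last holds). Time passes only in rows, so rows that repeat a pose let the fingers close, or fill a call up. It gives the time, the measured TCP pose, the force, the opening and the grip force at its end, in the units of the state.
- robot.state(): the state, without advancing time (a new reading comes with each control period).
- robot.grab_frame(name): name is "scene" or "top" or "wrist"; returns the picture (480x640x3 uint8, red, green, blue); there is no depth.
- robot.camera_info(name): a dict with "fx", "fy", "cx", "cy" (pixels), "dist_coeffs" ([k1, k2, p1, p2, k3] as OpenCV has them; the pictures are not rectified), "position" and "rotation" of the camera in the world. Camera axes: x right, y down, z forward; pixel columns grow to the right and rows downward; lengths in m; the calibration is good to about 2 mm. A picture is of the moment at which its call begins: read the wrist's pose just before it. camera_info takes no time and is no camera call; for the wrist camera it gives the pose at the moment of the call.
- robot.finish_job(): hands the job in; it is judged then, once.
The state is a dict: "time": time; "joint_positions": joint angles; "joint_vel": joint speeds; "joint_torque": joint torques, N m; "tcp_pos": TCP position; "orientation": TCP orientation; "wrist_force": force on the tool from outside, world axes, zero at the start; "ft_torque": the same for the moment, N m; "finger_gap": opening from 0.0 (shut) to 1.0 (fully open); "finger_force": force on a finger pad.
Only numpy, scipy, OpenCV 4.12 (cv2) and the standard library are available. Lean on these libraries where they do the work, as an engineer would, in place of code of your own. Each camera call takes 0.05 s, during which the arm holds its last target. There are 200 camera calls.

### The job

The bench camera on the inspection stand cannot see the oil sight glass on the front of the gearbox below it. Swing the latch lever of the wooden case clear of the lid, open the lid until it rests back past upright, and take the inspection mirror out; then hold the mirror in front of the sight glass, on the camera's line of sight and within its sharp range, angled so that the camera sees the sight glass reflected in the middle of the mirror. Finish while still holding it there, steady and clear of stand, case and bench, with the other tools left where they lie.

Things in the scene. Friction and masses are not known exactly. Their poses are not given: they have to be found in the camera images.
- stand: fixed inspection stand: steel base plate 210x200x14 mm carrying a grey cast gearbox (108x118x150 mm, front face 8 mm behind the origin), behind it a 25 mm column, 384 mm high, and a small camera leaning over the gearbox's front edge. Origin: on the bench straight below the middle of the sight glass; z up, the gearbox's front with the round sight glass faces -x; base plate reaches x = -12 mm
- sight_glass (a point): middle of the round oil sight glass (brass rim 33 mm across, pale disc with a dark line) that sticks out on the gearbox's front face, at (0, 0, 100) mm in the stand's frame; it looks along the stand's -x
- lens (a point): middle of the lens front, at (-25, 0, 281) mm in the stand's frame. Its z axis is the camera's line of sight: down and forward, (-0.423, 0, -0.906) in the stand's frame; it passes 110 mm in front of the sight glass, level with it, 200 mm from the lens. y is level. Sharp from 150 to 250 mm from the lens
- glass_bisector (a point): spot in the air on the line from lens to sight glass, at (-9, 0, 164) mm in the stand's frame (0.645 of the way). A mirror on the line of sight 200 mm from the lens (110 mm from the glass) shows the glass in its middle when the normal drawn from the middle of its face passes through this spot
- case: fixed wooden instrument case with brass fittings, outside 126 (x) x 272 (y) x 80 mm, walls 7 mm, grey-lined floor 20 mm up, lid on top. Origin: middle of its underside; z up; front faces -x. Two notched wooden cradles inside carry the mirror's handle along y at x = 0; they stand at y = -99 and +34 mm (9 mm thick, 46 mm wide in x)
- lid_hinge (a point): middle of the lid's hinge line, on the case's back rim (63, 0, 80) mm; the hinge line runs along the case's y
- lid (a joint): angle of the lid, rad: 0 shut, grows as the front edge rises and swings back, stop at 1.75. Let go below about 1.5 it falls shut, above about 1.65 it rests back on its stop. Lid 128x274x11 mm, 0.25 kg; it cannot rise while the latch lever lies over it
- lid_knob (a point): point to grip on the upright brass knob of the lid (17 mm thick, 34 mm high; this point 24 mm above the lid's top), in the middle near the front edge, 108 mm in front of the hinge line and 35 mm above it when shut
- latch (a joint): angle of the flat steel latch lever, rad: 0 lies across the lid's front edge, pointing to the case's +x (locked); grows as it swings level, clockwise from above, up to 1.75, pointing a little past the case's -y along the front. Starts at 0 to 0.35; clear of the lid above 1.45. Stays where it is left; about 1 N at its knob moves it
- latch_pivot (a point): the lever's upright pivot, in front of the case's front wall at (-80, -82) mm in the case's frame, 93 mm up (underside of the lever)
- latch_knob (a point): middle of the upright steel knob (13 mm thick, 30 mm high, standing 98 to 128 mm above the bench) on the lever, 37 mm from the pivot
- mirror: loose inspection mirror, 0.11 to 0.17 kg: square rubber handle 16x16 mm, 96 mm long, then a thin steel stem and a rectangular mirror head on a stiff swivel. Origin: middle of the rubber handle, on its axis; +x runs to the head; z up as it lies in the shut case, 52 mm above the bench, handle along the case's y near x = 0, y = -58 mm, head towards the case's +y
- head (a joint): angle of the mirror head on its swivel, rad. The swivel's axis is the mirror body's y, 145 mm ahead of the origin on the handle's axis. At q the face's normal is (sin q, 0, cos q) in the mirror body's frame: it looks up and ahead. Starts at 0.78 to 1.22; stiff (0.25 N m), stays as set and need not be turned
- mirror_face (a point): middle of the reflecting face (49 mm by 57 mm, the 57 mm along y; steel backing 52x60 mm), 9 mm in front of the swivel; z is the face's normal, out of the glass, y is the swivel's axis
- handle_butt (a point): middle of the handle's rear end, 52 mm behind the mirror body's origin
- pulley_wheel: bystander: grooved brass pulley wheel lying flat, 67 mm across, 19 mm thick; origin at the centre of its underside
- spanner: bystander: double open-ended spanner, 167 mm long, 7 mm thick; origin at the centre of its underside
- square_nut: bystander: square nut, 33x33x14 mm; origin at the centre of its underside
- coach_bolt_1: bystander: coach bolt with a square nut, 60 mm long; origin at the centre of its underside
- washer_big: bystander: thick iron washer, 45 mm across, 8 mm thick; origin at the centre of its underside
- pincers: bystander: small rusted pincers, 151 mm long; origin at the centre of its underside
- channel_iron_1: bystander: short U-channel offcut, 34x89x27 mm; origin at the centre of its underside

How it is judged:
On the way, in this order (a step that is already met when the one before it is completed fails the run):
1. the latch lever is swung clear while the lid is still shut (value of joint latch above 1.45 rad and value of joint lid below 0.1 rad), for 0.2 s.
2. the lid rests open past upright (value of joint latch above 1.45 rad and value of joint lid above 1.6 rad and velocity of joint lid below 0.2 rad/s), for 0.3 s.
3. the mirror is lifted out of the case (height (world z) of mirror above 0.11 m and contact force between the fingers and mirror above 1 N and contact force between mirror and case below 0.1 N), for 0.2 s.
At the end, for the whole second after the job is handed in: latch past 1.45 and lid past 1.6 rad; mirror face within 20 mm each way of the line of sight, 150-250 mm from the lens; its normal passes within 16 mm each way of the bisector point; gripped (over 2 N), steady, touching no stand, case or bench (value of joint latch above 1.45 rad and value of joint lid above 1.6 rad and x of mirror_face in the frame of lens between -0.02 and 0.02 m and y of mirror_face in the frame of lens between -0.02 and 0.02 m and z of mirror_face in the frame of lens between 0.15 and 0.25 m and x of glass_bisector in the frame of mirror_face between -0.016 and 0.016 m and y of glass_bisector in the frame of mirror_face between -0.016 and 0.016 m and z of lens in the frame of mirror_face above 0.05 m and z of sight_glass in the frame of mirror_face above 0.03 m and contact force between the fingers and mirror above 2 N and height (world z) of mirror_face above 0.05 m and height (world z) of handle_butt above 0.02 m and height (world z) of mirror above 0.035 m and contact force between mirror and stand below 0.1 N and contact force between mirror and case below 0.1 N and linear speed of mirror below 0.02 m/s and angular speed of mirror below 0.15 rad/s); the arm keeps its last pose, push and grip.
It fails at once if another tool was shoved out of its place (more than 25 mm) (distance of any of pulley_wheel, spanner, square_nut, coach_bolt_1, washer_big, pincers, channel_iron_1 from where it was at the start of the episode above 0.025 m).
It fails at once if the mirror was knocked hard against the stand or the case (over 25 N) (contact force between mirror and stand above 25 N or contact force between mirror and case above 25 N).
It also fails if it takes over 58 s, if anything falls off the work surface, if the arm or the gripper's body presses on something with over 40 N, if the wrist force passes 120 N, or if a joint passes its speed limit or range.

## Working session

There is one attempt and no reset: what is moved stays moved. The work goes in short steps, Python scripts to look and compute and a tool call to move; the robot and the scene stay as the last step left them, time stands still between calls to the robot, and variables do not carry over. Pictures are saved under pics/ and viewed, at most 10 in all, crops included, and the job is handed in when it is done.

Besides the shell and the picture viewer there is one more tool, called as name([rows], argument=value, ...), one row to a line, values as JSON. move_arm: Moves the arm, as the interface text tells. Shifts and turns lie within -1 to 1; 1 stands for 500 mm of shift or pi/2 rad of turn. Its arguments: {"type":"object","properties":{"rows":{"type":"array"},"squeeze":{"type":"number"}},"required":["rows"]}

```bash
ls; mkdir -p pics; python3 - <<'E'
from plant import robot
import cv2
for n in("scene","top"):
    f=robot.grab_frame(n); cv2.imwrite(f"pics/{n}0.png",f[...,::-1]); print(n,robot.camera_info(n))
print(robot.state())
E
```

```text
pics
scene {'fx': 543.4572222691496, 'fy': 543.4572222691496, 'cx': 315.40712700346717, 'cy': 243.0453787360629, 'dist_coeffs': array([-0.01435718,  0.        ,  0.        ,  0.        ,  0.        ]), 'position': array([-0.25082138,  0.99899674,  1.36143273]), 'rotation': array([[-0.75162968, -0.45951134,  0.47318301],
       [-0.65952254,  0.51368598, -0.54877749],
       [ 0.009102  , -0.7245523 , -0.68915971]])}
top {'fx': 574.1739117961429, 'fy': 574.1739117961429, 'cx': 315.1519827137535, 'cy': 237.69170479816074, 'dist_coeffs': array([-0.00073211,  0.        ,  0.        ,  0.        ,  0.        ]), 'position': array([0.42509947, 0.04094223, 1.57579131]), 'rotation': array([[-0.01139471, -0.99361465,  0.11225008],
       [-0.99977006,  0.01336015,  0.01677282],
       [-0.0181654 , -0.11203315, -0.99353842]])}
{'time': 0.1, 'joint_positions': array([ 1.26301134e+00,  3.14150765e-01, -4.79584357e-02,  1.21020648e+00,
       -5.25459249e-05,  1.57080099e+00]), 'joint_vel': array([-0.0003202 , -0.001564  ,  0.00438189,  0.00283921, -0.00092337,
       -0.00075092]), 'joint_torque': array([ 2.04023534e-03, -5.40766776e+01,  3.40541625e+01,  1.11446413e-02,
        1.15335984e-04, -1.17591492e-05]), 'tcp_pos': array([0.18161841, 0.57126772, 0.2012326 ]), 'orientation': array([[-9.53005552e-01,  3.02952555e-01, -4.10210573e-04],
       [ 3.02952828e-01,  9.53004429e-01, -1.46387754e-03],
       [-5.25529486e-05, -1.51935788e-03, -9.99998844e-01]]), 'wrist_force': array([-1.01673574, -0.10322184,  0.08814308]), 'ft_torque': array([ 0.0132998 , -0.02233162,  0.00374499]), 'finger_force': 0.0, 'finger_gap': 1.0010647735454965}
```

View pics/top0.png

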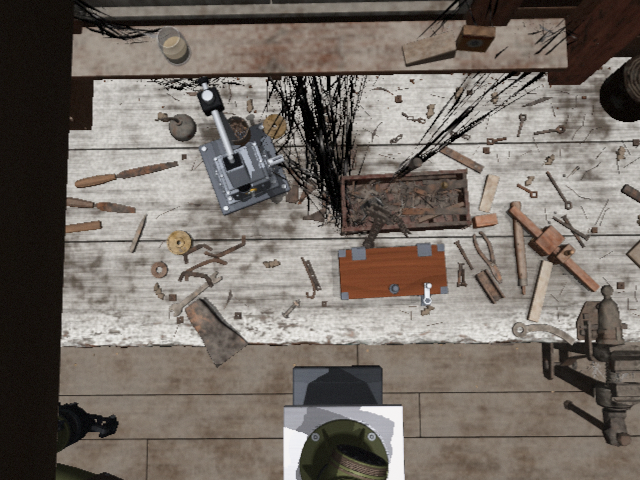

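View pics/scene0.png

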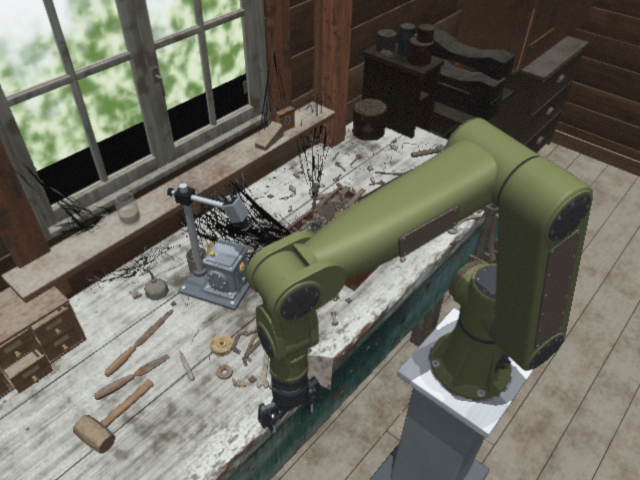

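```bash
cat > h.py <<'E'
import numpy as np,cv2
from plant import robot
def pix2w(ci,uv,z):
    K=np.array([[ci['fx'],0,ci['cx']],[0,ci['fy'],ci['cy']],[0,0,1.]])
    p=cv2.undistortPoints(np.array(uv,float).reshape(-1,1,2),K,ci['dist_coeffs']).reshape(-1,2)
    d=np.c_[p,np.ones(len(p))]@np.array(ci['rotation']).T
    o=np.array(ci['position']); s=(np.broadcast_to(z,len(p))-o[2])/d[:,2]
    return o+d*s[:,None]
def w2pix(ci,P):
    K=np.array([[ci['fx'],0,ci['cx']],[0,ci['fy'],ci['cy']],[0,0,1.]])
    R=np.array(ci['rotation']).T
    return cv2.projectPoints(np.array(P,float).reshape(-1,3),cv2.Rodrigues(R)[0],-R@np.array(ci['position']),K,ci['dist_coeffs'])[0].reshape(-1,2)
def rel(P,R):
    "tool-frame move row from current state to world pose"
    s=robot.state(); R0=s['orientation']
    rv=cv2.Rodrigues(R0.T@R)[0].ravel()
    return np.round(np.r_[R0.T@(np.array(P)-s['tcp_pos'])/.5, rv/(np.pi/2)],4)
E
python3 - <<'E'
import cv2,numpy as np
f=cv2.imread('pics/top0.png')
a=cv2.resize(f[230:310,325:459],None,fx=5.9,fy=5.9,interpolation=2)[:,:790]
b=cv2.resize(f[75:220,190:300],None,fx=4,fy=4,interpolation=2)
cv2.imwrite('pics/a.png',a);cv2.imwrite('pics/b.png',b)
E
```

```text
(no output)
```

View pics/a.png

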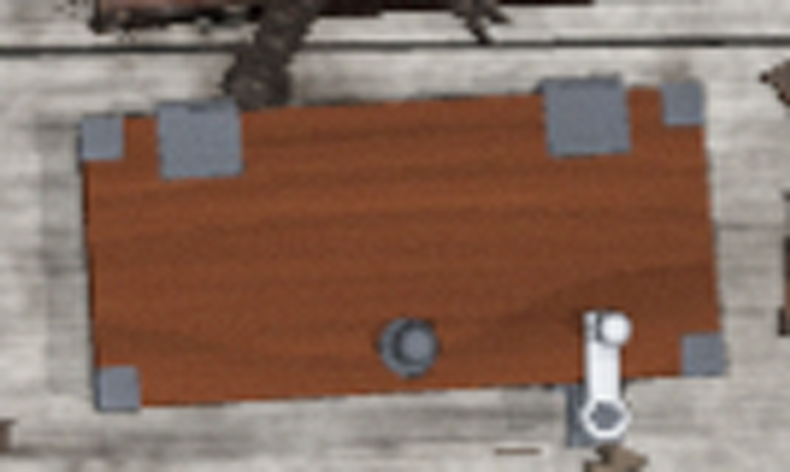

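View pics/b.png

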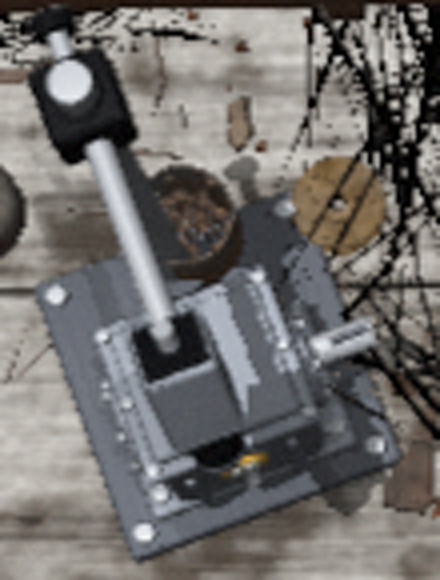

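```bash
cat > meas.py <<'E'
from h import *
from scipy.optimize import least_squares
ci=robot.camera_info("top")
def fit(uvs,zs,loc):
    W=pix2w(ci,uvs,zs)[:,:2]
    f=lambda p:(np.array([[np.cos(p[2]),-np.sin(p[2])],[np.sin(p[2]),np.cos(p[2])]])@np.array(loc,float).T).T+p[:2]-W
    r=least_squares(lambda p:f(p).ravel(),[*W.mean(0),0]); return r.x,f(r.x)
A=lambda l:[(325+u/5.9-.4,230+v/5.9-.4) for u,v in l]
B=lambda l:[(190+u/4-.4,75+v/4-.4) for u,v in l]
# image up=+x, left=+y
p,e=fit(A([(82,117),(702,82),(725,373),(98,410)]),.091,[(.063,.137),(.063,-.137),(-.065,-.137),(-.065,.137)])
print('case',p,'\n',(e*1000).round(1))
q,e=fit(B([(133,560),(400,465),(38,285),(285,195)]),.014,[(-.012,.1),(-.012,-.1),(.198,.1),(.198,-.1)])
print('stand',q,'\n',(e*1000).round(1))
def T(p,P):
    c,s=np.cos(p[2]),np.sin(p[2]); return np.array([p[0]+c*P[0]-s*P[1],p[1]+s*P[0]+c*P[1],P[2]])
np.savez('fit.npz',case=p,stand=q)
pr=lambda P:w2pix(ci,P)[0].round(1)
print('knob lid',pr(T(p,[-.045,0,.125])),'seen',A([(415,345)]))
print('pivot',pr(T(p,[-.080,-.082,.1])),'seen',A([(604,412)]))
print('latchknob seen', pix2w(ci,A([(615,330)]),.128),'pivot',T(p,[-.080,-.082,.1]))
print('glass',pr(T(q,[0,0,.1])),'seen',B([(245,460)]))
print('col w',T(q,[.1,0,.384]),pix2w(ci,B([(68,82)]),.384), 'lens',T(q,[-.025,0,.281]),pr(T(q,[-.025,0,.281])))
E
python3 meas.py
```

```text
case [ 0.50446197 -0.13283159  0.04440534] 
 [[-0.1  1.1]
 [ 0.2 -0.5]
 [-0.4 -0.8]
 [ 0.3  0.3]]
stand [0.71089356 0.23375645 0.35083305] 
 [[-3.8  2.3]
 [ 1.1 -0.8]
 [-2.1  6.5]
 [ 4.8 -8.1]]
knob lid [395.4 287.9] seen [(394.93898305084747, 288.07457627118646)]
pivot [427.4 300. ] seen [(426.9728813559322, 299.4305084745763)]
latchknob seen [[ 0.46422989 -0.21809013  0.128     ]] pivot [ 0.42818087 -0.21830202  0.1       ]
glass [250.4 193.3] seen [(250.85, 189.6)]
col w [0.80480223 0.26812448 0.384     ] [[0.87242244 0.29171841 0.384     ]] lens [0.68741639 0.22516445 0.281     ] [243.9 188.4]
```

```bash
cat >> h.py <<'E'
F=np.load('fit.npz') if __import__('os').path.exists('fit.npz') else None
def W(k,P):
    p=F[k]; c,s=np.cos(p[2]),np.sin(p[2]); return np.array([p[0]+c*P[0]-s*P[1],p[1]+s*P[0]+c*P[1],P[2]])
def down(a,tilt=0):
    "tool down, closing axis at world yaw a, then turned by tilt about its own y"
    R=np.array([[-np.sin(a),np.cos(a),0],[np.cos(a),np.sin(a),0],[0,0,-1]]).T
    return R@cv2.Rodrigues(np.array([0,tilt,0.]))[0]
def plan(calls,start=None):
    "calls: list of lists of (P,R); rows printed relative to last pose of the previous call"
    s=robot.state(); P0,R0=start or (s['tcp_pos'],s['orientation'])
    for c in calls:
        for P,R in c:
            print(np.round(np.r_[R0.T@(np.array(P)-P0)/.5,cv2.Rodrigues(R0.T@R)[0].ravel()/(np.pi/2)],3).tolist())
        print(); P0,R0=c[-1]
E
python3 - <<'E'
from h import *
c=F['case'][2]
a0=np.pi/2+c
piv=W('case',[-.080,-.082,0])
q0=.044
knob=lambda q,z:W('case',[-.080+.037*np.cos(q),-.082-.037*np.sin(q),z])
plan([[((.43,.2,.22),down(1.4))],[(knob(q0,.17),down(a0-q0))],[(knob(q0,.104),down(a0-q0))],
 [(knob(q,.104),down(a0-q)) for q in np.arange(1,6)*.15+q0],[(knob(q,.104),down(a0-q)) for q in q0+.75+np.arange(1,6)*.17]])
E
```

```text
[-0.698, -0.557, -0.037, -0.001, -0.0, -0.087]

[-0.212, -0.812, 0.1, 0.0, 0.0, -0.109]

[0.0, 0.0, 0.132, 0.0, 0.0, 0.0]

[0.001, -0.011, 0.0, 0.0, 0.0, 0.095]
[0.003, -0.022, 0.0, 0.0, 0.0, 0.191]
[0.007, -0.032, 0.0, 0.0, 0.0, 0.286]
[0.013, -0.042, 0.0, 0.0, 0.0, 0.382]
[0.02, -0.05, 0.0, 0.0, 0.0, 0.477]

[0.001, -0.013, 0.0, 0.0, 0.0, 0.108]
[0.004, -0.025, 0.0, 0.0, 0.0, 0.216]
[0.009, -0.036, 0.0, 0.0, 0.0, 0.325]
[0.016, -0.047, 0.0, 0.0, 0.0, 0.433]
[0.025, -0.056, 0.0, 0.0, 0.0, 0.541]
```

move_arm([
  [-0.698, -0.557, -0.037, 0, 0, -0.087, 0.5],
  [-0.698, -0.557, -0.037, 0, 0, -0.087, 0.5],
  [-0.698, -0.557, -0.037, 0, 0, -0.087, 0.5],
  [-0.698, -0.557, -0.037, 0, 0, -0.087, 0.5],
  [-0.698, -0.557, -0.037, 0, 0, -0.087, 0.5],
], squeeze=25)

```text
time: 0.6
tcp_pos: [0.3211, 0.3623, 0.2121]
orientation: [[-0.986, 0.17, -0.0], [0.17, 0.986, -0.0], [0.0, -0.0, -1.0]]
wrist_force: [0.3, 0.5, -0.4]
finger_gap: 0.5
finger_force: 0.0
```

```bash
python3 - <<'E'
from h import *
a0=np.pi/2+F['case'][2]
knob=lambda q,z:W('case',[-.080+.037*np.cos(q),-.082-.037*np.sin(q),z])
plan([[((.43,.12,.2),down(a0-.044))],[(knob(.044,.17),down(a0-.044))]])
E
```

```text
[-0.297, -0.441, 0.024, -0.0, -0.0, -0.109]

[-0.07, -0.677, 0.06, 0.0, 0.0, 0.0]
```

move_arm([
  [-0.297, -0.441, 0.024, 0, 0, -0.109, 0.5],
  [-0.297, -0.441, 0.024, 0, 0, -0.109, 0.5],
  [-0.297, -0.441, 0.024, 0, 0, -0.109, 0.5],
  [-0.297, -0.441, 0.024, 0, 0, -0.109, 0.5],
  [-0.297, -0.441, 0.024, 0, 0, -0.109, 0.5],
])

```text
time: 1.1
tcp_pos: [0.4208, 0.1393, 0.2012]
orientation: [[-1.0, -0.0, 0.0], [-0.0, 1.0, 0.0], [-0.0, 0.0, -1.0]]
wrist_force: [0.5, 0.1, 0.4]
finger_gap: 0.497
finger_force: 0.0
```

move_arm([
  [-0.07, -0.677, 0.06, 0, 0, 0, 0.5],
  [-0.07, -0.677, 0.06, 0, 0, 0, 0.5],
  [-0.07, -0.677, 0.06, 0, 0, 0, 0.5],
  [-0.07, -0.677, 0.06, 0, 0, 0, 0.5],
  [-0.07, -0.677, 0.06, 0, 0, 0, 0.5],
])

```text
time: 1.6
tcp_pos: [0.4458, -0.1084, 0.1791]
orientation: [[-1.0, 0.0, 0.0], [0.0, 1.0, 0.0], [-0.0, 0.0, -1.0]]
wrist_force: [1.2, -0.8, -1.0]
finger_gap: 0.501
finger_force: 0.0
```

```bash
python3 - <<'E'
from h import *
a0=np.pi/2+F['case'][2]
knob=lambda q,z:W('case',[-.080+.037*np.cos(q),-.082-.037*np.sin(q),z])
print(robot.state()['tcp_pos'],robot.state()['joint_positions'])
plan([[(knob(.044,.17),down(a0-.044))]])
E
```

```text
[ 0.44584233 -0.1084191   0.17912328] [-2.38711989e-01  6.03387910e-02 -4.09426941e-01  1.10098273e+00
  2.09103709e-04 -2.38628669e-01]
[-0.039, -0.22, 0.018, 0.0, 0.0, -0.0]
```

move_arm([
  [-0.039, -0.22, 0.018, 0, 0, 0, 0.5],
  [-0.039, -0.22, 0.018, 0, 0, 0, 0.5],
  [-0.039, -0.22, 0.018, 0, 0, 0, 0.5],
  [-0.039, -0.22, 0.15, 0, 0, 0, 0.5],
  [-0.039, -0.22, 0.15, 0, 0, 0, 0.5],
])

```text
time: 2.1
tcp_pos: [0.4633, -0.2156, 0.1007]
orientation: [[-1.0, 0.001, -0.004], [0.001, 1.0, 0.002], [0.004, 0.002, -1.0]]
wrist_force: [-0.1, 1.2, -0.5]
finger_gap: 0.502
finger_force: 0.0
```

move_arm([
  [0, 0, 0, 0, 0, 0, 0.5],
  [0, 0, 0, 0, 0, 0, 1],
  [0, 0, 0, 0, 0, 0, 1],
  [0, 0, 0, 0, 0, 0, 1],
  [0, 0, 0, 0, 0, 0, 1],
])

```text
time: 2.6
tcp_pos: [0.4666, -0.2166, 0.1055]
orientation: [[-1.0, -0.0, 0.002], [-0.0, 1.0, -0.001], [-0.002, -0.001, -1.0]]
wrist_force: [0.4, 0.0, -0.1]
finger_gap: -0.001
finger_force: 0.0
```

```bash
python3 - <<'E'
from h import *
f=robot.grab_frame("wrist");g=robot.grab_frame("top")
h=np.hstack([cv2.resize(f,(480,360)),np.zeros((360,10,3),np.uint8),cv2.resize(g[220:320,350:450],(310,310))[:, :].copy().__class__((0,)) if 0 else np.pad(cv2.resize(g[225:305,370:450],(310,310)),((0,50),(0,0),(0,0)))])
cv2.imwrite('pics/c.png',h[...,::-1]); print(robot.camera_info("wrist"),robot.state()['tcp_pos'])
E
```

```text
{'fx': 391.81313331992874, 'fy': 391.81313331992874, 'cx': 319.5772249590649, 'cy': 237.4134290802347, 'dist_coeffs': array([-0.01861935,  0.        ,  0.        ,  0.        ,  0.        ]), 'position': array([ 0.39365076, -0.21651694,  0.27758875]), 'rotation': array([[ 1.01353321e-03,  9.57465030e-01,  2.88547551e-01],
       [ 9.99999083e-01, -1.22959086e-03,  5.67525052e-04],
       [ 8.98180822e-04,  2.88546711e-01, -9.57465398e-01]])} [ 0.46618913 -0.21648469  0.10504372]
```

View pics/c.png

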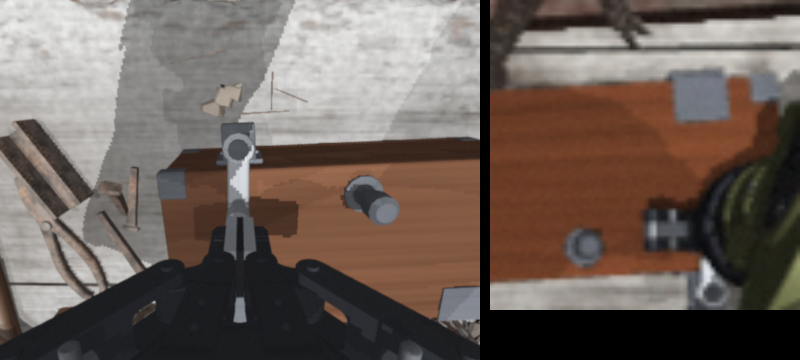

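```bash
python3 - <<'E'
from h import *
ci=robot.camera_info("wrist")
f=robot.grab_frame("wrist")
c=f[150:450,220:440]
cv2.imwrite('pics/d.png',cv2.resize(c,None,fx=2,fy=2,interpolation=2)[...,::-1])
for z in(.093,.128):
  print(w2pix(ci,[W('case',[-.08,-.082,z]),W('case',[-.043,-.0836,z]),robot.state()['tcp_pos']]).tolist())
E
```

```text
[[315.55740804844567, 195.03280819808123], [315.9365295688805, 267.7018783752693], [319.52034930101865, 278.367431635235]]
[[314.75777087083435, 211.58322594816605], [315.26863086368166, 298.0189184364005], [319.52034930101865, 278.367431635235]]
```

View pics/d.png

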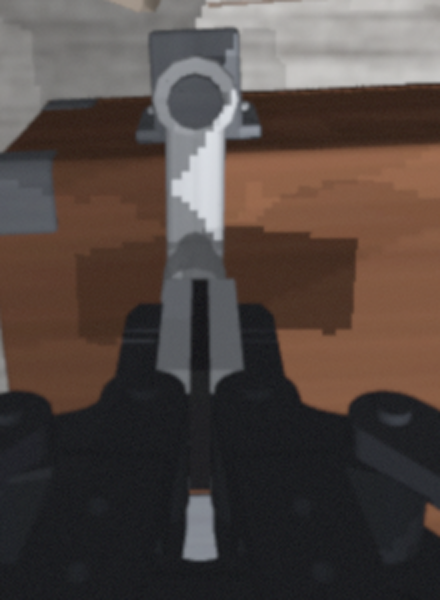

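move_arm([
  [0.001, -0.011, 0, 0, 0, 0.09, 1],
  [0.003, -0.022, 0, 0, 0, 0.18, 1],
  [0.007, -0.032, 0, 0, 0, 0.27, 1],
  [0.013, -0.042, 0, 0, 0, 0.36, 1],
  [0.013, -0.042, 0, 0, 0, 0.36, 1],
])

```text
time: 3.25
tcp_pos: [0.459, -0.2378, 0.1044]
orientation: [[-0.844, 0.537, -0.0], [0.537, 0.844, -0.0], [-0.0, -0.0, -1.0]]
wrist_force: [0.1, 0.3, -0.4]
finger_gap: -0.0
finger_force: 0.0
```

```bash
python3 - <<'E'
from h import *
f=robot.grab_frame("wrist")
cv2.imwrite('pics/e.png',f[100:440,140:500,::-1]); s=robot.state(); print(s['tcp_pos'],s['wrist_force'],s['finger_gap'],s['finger_force'])
E
```

```text
[ 0.45918679 -0.23751685  0.10444458] [-0.04749451 -0.61005291  0.40370286] -0.0025493924499596483 0.0
```

View pics/e.png

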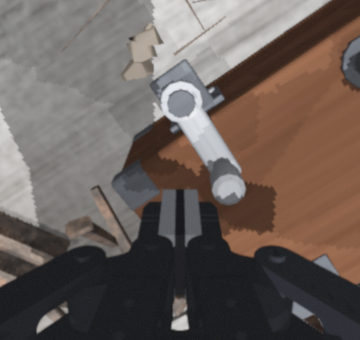

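```bash
python3 - <<'E'
from h import *
ci=robot.camera_info("wrist"); s=robot.state(); R=s['orientation']; t=s['tcp_pos']
print('cam in tool',R.T@(ci['position']-t))
N=['piv','knobtop','corner front-right lid']
print(w2pix(ci,[W('case',[-.08,-.082,.1]),W('case',[-.043,-.0836,.128]),W('case',[-.065,-.137,.091])]).round(1))
# where tool points project
for x in(.011,0,-.011):
  for z in(0,-.02,-.04): print(x,z,w2pix(ci,[t+R@[x,0,z]]).round(0)[0])
print(s['joint_positions'].round(3))
E
```

```text
cam in tool [ 0.07245707  0.00043526 -0.17262838]
[[317.7 201.9]
 [365.5 289.7]
 [246.8 282.2]]
0.011 0 [318. 257.]
0.011 -0.02 [318. 273.]
0.011 -0.04 [318. 294.]
0 0 [319. 279.]
0 -0.02 [318. 298.]
0 -0.04 [318. 320.]
-0.011 0 [319. 300.]
-0.011 -0.02 [319. 321.]
-0.011 -0.04 [318. 346.]
[-0.477  0.221 -0.4    0.95   0.     0.086]
```

```bash
python3 - <<'E'
from h import *
a0=np.pi/2+F['case'][2]
knob=lambda q,z:W('case',[-.080+.037*np.cos(q),-.082-.037*np.sin(q),z])
r=lambda q,z:(knob(q,z),down(a0-q))
plan([[r(.044,.106),r(.044,.084)]])
E
```

```text
[0.01, 0.039, -0.003, 0.0, 0.0, -0.359]
[0.01, 0.039, 0.041, 0.0, 0.0, -0.359]
```

move_arm([
  [0.01, 0.039, -0.01, 0, 0, -0.359, 0.5],
  [0.01, 0.039, -0.01, 0, 0, -0.359, 0.5],
  [0.01, 0.039, -0.01, 0, 0, -0.359, 0.5],
  [0.01, 0.039, -0.01, 0, 0, -0.359, 0.5],
  [0.01, 0.039, 0.0, 0, 0, -0.359, 0.5],
])

```text
time: 3.8
tcp_pos: [0.4662, -0.2182, 0.1049]
orientation: [[-1.0, -0.002, 0.001], [-0.002, 1.0, -0.0], [-0.001, -0.0, -1.0]]
wrist_force: [0.2, -0.2, -0.7]
finger_gap: 0.499
finger_force: 0.0
```

move_arm([
  [0, 0, 0.02, 0, 0, 0, 0.5],
  [0, 0, 0.04, 0, 0, 0, 0.5],
  [0, 0, 0.04, 0, 0, 0, 0.5],
  [0, 0, 0.04, 0, 0, 0, 0.5],
  [0, 0, 0.04, 0, 0, 0, 0.5],
])

```text
time: 4.3
tcp_pos: [0.4656, -0.2183, 0.0844]
orientation: [[-1.0, 0.002, 0.0], [0.002, 1.0, -0.0], [-0.0, -0.0, -1.0]]
wrist_force: [0.1, -0.2, 0.6]
finger_gap: 0.499
finger_force: 0.0
```

move_arm([
  [0, 0, 0, 0, 0, 0, 0.8],
  [0, 0, 0, 0, 0, 0, 1],
  [0, 0, 0, 0, 0, 0, 1],
  [0, 0, 0, 0, 0, 0, 1],
  [0, 0, 0, 0, 0, 0, 1],
])

```text
time: 4.8
tcp_pos: [0.4658, -0.2183, 0.0847]
orientation: [[-1.0, 0.002, 0.001], [0.002, 1.0, -0.0], [-0.001, -0.0, -1.0]]
wrist_force: [-0.4, 0.6, 3.8]
finger_gap: 0.137
finger_force: 24.4
```

move_arm([
  [0.001, -0.01, 0, 0, 0, 0.09, 1],
  [0.003, -0.021, 0, 0, 0, 0.18, 1],
  [0.007, -0.03, 0, 0, 0, 0.27, 1],
  [0.011, -0.04, 0, 0, 0, 0.36, 1],
  [0.018, -0.048, 0, 0, 0, 0.45, 1],
])

```text
time: 5.3
tcp_pos: [0.4565, -0.2424, 0.0847]
orientation: [[-0.756, 0.655, 0.0], [0.655, 0.756, 0.0], [-0.0, 0.0, -1.0]]
wrist_force: [-0.6, 1.0, 2.6]
finger_gap: 0.14
finger_force: 24.6
```

move_arm([
  [0.001, -0.01, 0, 0, 0, 0.09, 1],
  [0.003, -0.021, 0, 0, 0, 0.18, 1],
  [0.007, -0.03, 0, 0, 0, 0.27, 1],
  [0.011, -0.04, 0, 0, 0, 0.36, 1],
  [0.018, -0.048, 0, 0, 0, 0.45, 1],
])

```text
time: 5.8
tcp_pos: [0.4339, -0.2547, 0.0847]
orientation: [[-0.149, 0.989, 0.0], [0.989, 0.149, 0.0], [-0.0, 0.0, -1.0]]
wrist_force: [0.1, 0.4, 2.7]
finger_gap: 0.137
finger_force: 24.6
```

move_arm([
  [0, -0.008, 0, 0, 0, 0.065, 1],
  [0.001, -0.015, 0, 0, 0, 0.13, 1],
  [0.001, -0.015, 0, 0, 0, 0.13, 1],
  [0.001, -0.015, 0, 0, 0, 0.13, 1],
  [0.001, -0.015, 0, 0, 0, 0.13, 1],
])

```text
time: 6.3
tcp_pos: [0.4264, -0.2552, 0.0846]
orientation: [[0.046, 0.999, -0.0], [0.999, -0.046, 0.0], [0.0, -0.0, -1.0]]
wrist_force: [-2.8, 2.2, 5.6]
finger_gap: 0.134
finger_force: 24.8
```

```bash
python3 - <<'E'
from h import *
s=robot.state(); p=F['case']; d=(s['tcp_pos']-W('case',[-.08,-.082,0]))[:2]
print(s['tcp_pos'],'r',np.hypot(*d),'q',p[2]-np.arctan2(d[1],d[0]),s['wrist_force'],s['finger_gap'],s['joint_positions'])
E
```

```text
[ 0.42642202 -0.25515875  0.08457343] r 0.03689867460685756 q 1.6628867044247908 [-2.77294513  2.1546547   5.60061091] 0.1344199478001676 [-5.39180034e-01  2.04113543e-01 -4.71760825e-01  8.95197746e-01
 -5.67402436e-05  1.07789779e+00]
```

```bash
python3 - <<'E'
from h import *
a0=np.pi/2+F['case'][2]
s=robot.state(); up=(s['tcp_pos']+[0,0,.06],s['orientation'])
L=lambda y,z:(W('case',[-.045,y,z]),down(a0))
plan([[up],[L(-.05,.13)],[L(-.05,.076)],[L(0,.13)]])
E
```

```text
[0.0, -0.0, -0.12, 0.0, 0.0, 0.0]

[0.144, 0.064, 0.029, -0.0, -0.0, -1.058]

[0.0, 0.0, 0.108, 0.0, 0.0, 0.0]

[-0.0, 0.1, -0.108, 0.0, 0.0, 0.0]
```

move_arm([
  [0, 0, 0, 0, 0, 0, 0.5],
  [0, 0, 0, 0, 0, 0, 0.5],
  [0, 0, -0.06, 0, 0, 0, 0.6],
  [0, 0, -0.12, 0, 0, 0, 1],
  [0, 0, -0.12, 0, 0, 0, 1],
])

```text
time: 6.8
tcp_pos: [0.429, -0.2569, 0.1479]
orientation: [[0.048, 0.999, 0.005], [0.999, -0.048, -0.003], [-0.003, 0.005, -1.0]]
wrist_force: [0.6, -1.1, -0.7]
finger_gap: 0.068
finger_force: 0.0
```

move_arm([
  [0.144, 0.064, 0, 0, 0, -0.47, 1],
  [0.144, 0.064, 0, 0, 0, -0.47, 1],
  [0.144, 0.064, 0, 0, 0, -0.47, 1],
  [0.144, 0.064, 0, 0, 0, -0.47, 1],
  [0.144, 0.064, 0, 0, 0, -0.47, 1],
])

```text
time: 7.3
tcp_pos: [0.4618, -0.1844, 0.1434]
orientation: [[-0.642, 0.767, -0.001], [0.767, 0.642, 0.0], [0.001, -0.001, -1.0]]
wrist_force: [0.1, 0.1, -0.2]
finger_gap: 0.002
finger_force: 0.0
```

move_arm([
  [0, 0, 0, 0, 0, -0.47, 1],
  [0, 0, 0, 0, 0, -0.47, 1],
  [0, 0, 0.05, 0, 0, -0.47, 1],
  [0, 0, 0.1, 0, 0, -0.47, 1],
  [0, 0, 0.1, 0, 0, -0.47, 1],
])

```text
time: 7.8
tcp_pos: [0.4591, -0.1838, 0.0904]
orientation: [[-0.991, 0.136, -0.006], [0.136, 0.991, 0.002], [0.006, 0.001, -1.0]]
wrist_force: [0.1, 0.4, 0.5]
finger_gap: 0.001
finger_force: 0.0
```

```bash
python3 - <<'E'
from h import *
a0=np.pi/2+F['case'][2]
L=lambda y,z:(W('case',[-.045,y,z]),down(a0))
s=robot.state();print(s['wrist_force'],s['tcp_pos'])
plan([[L(-.05,.076)],[L(0,.13)]])
E
```

```text
[0.076125   0.40131581 0.50867371] [ 0.45911971 -0.18382774  0.09040058]
[-0.006, -0.001, 0.029, 0.001, -0.004, -0.115]

[-0.0, 0.1, -0.108, 0.0, 0.0, 0.0]
```

Probe the lid height with shut fingers.

move_arm([
  [-0.006, 0, 0.015, 0, 0, -0.09, 1],
  [-0.006, 0, 0.03, 0, 0, -0.115, 1],
  [-0.006, 0, 0.03, 0, 0, -0.115, 1],
  [-0.006, 0, 0.03, 0, 0, -0.115, 1],
  [-0.006, 0, 0.03, 0, 0, -0.115, 1],
])

```text
time: 8.3
tcp_pos: [0.465, -0.1854, 0.0795]
orientation: [[-0.999, -0.037, 0.0], [-0.037, 0.999, -0.0], [-0.0, -0.0, -1.0]]
wrist_force: [0.2, -0.1, 0.6]
finger_gap: 0.002
finger_force: 0.0
```

move_arm([
  [0, 0, 0.005, 0, 0, 0, 1],
  [0, 0, 0.01, 0, 0, 0, 1],
  [0, 0, 0.01, 0, 0, 0, 1],
  [0, 0, 0.01, 0, 0, 0, 1],
  [0, 0, 0.01, 0, 0, 0, 1],
])

```text
time: 8.8
tcp_pos: [0.465, -0.1854, 0.0744]
orientation: [[-0.999, -0.038, 0.0], [-0.038, 0.999, -0.0], [-0.0, -0.0, -1.0]]
wrist_force: [-0.4, 0.1, 0.4]
finger_gap: 0.001
finger_force: 0.0
```

move_arm([
  [0, 0, 0.005, 0, 0, 0, 1],
  [0, 0, 0.01, 0, 0, 0, 1],
  [0, 0, 0.01, 0, 0, 0, 1],
  [0, 0, 0.01, 0, 0, 0, 1],
  [0, 0, 0.01, 0, 0, 0, 1],
])

```text
time: 9.3
tcp_pos: [0.4649, -0.1854, 0.0694]
orientation: [[-0.999, -0.038, -0.0], [-0.038, 0.999, 0.0], [0.0, 0.0, -1.0]]
wrist_force: [1.5, 0.8, 0.6]
finger_gap: 0.0
finger_force: 0.0
```

move_arm([
  [0, 0, 0.005, 0, 0, 0, 1],
  [0, 0, 0.01, 0, 0, 0, 1],
  [0, 0, 0.01, 0, 0, 0, 1],
  [0, 0, 0.01, 0, 0, 0, 1],
  [0, 0, 0.01, 0, 0, 0, 1],
])

```text
time: 9.8
tcp_pos: [0.4649, -0.1853, 0.0644]
orientation: [[-0.999, -0.038, 0.0], [-0.038, 0.999, 0.0], [-0.0, 0.0, -1.0]]
wrist_force: [0.5, 0.4, -0.4]
finger_gap: -0.002
finger_force: 0.0
```

move_arm([
  [0, 0, 0.004, 0, 0, 0, 1],
  [0, 0, 0.008, 0, 0, 0, 1],
  [0, 0, 0.008, 0, 0, 0, 1],
  [0, 0, 0.008, 0, 0, 0, 1],
  [0, 0, 0.008, 0, 0, 0, 1],
])

```text
time: 10.3
tcp_pos: [0.4653, -0.1855, 0.0621]
orientation: [[-0.999, -0.038, 0.001], [-0.038, 0.999, -0.001], [-0.001, -0.001, -1.0]]
wrist_force: [-5.2, 1.1, 15.6]
finger_gap: 0.0
finger_force: 8.2
```

```bash
cat >> h.py <<'E'
def G(P,R): return (np.array(P)+R[:,2]*.047,R)   # reported TCP for true grasp point P (tip is 28 mm short of reported TCP)
E
python3 - <<'E'
from h import *
a0=np.pi/2+F['case'][2]; R=down(a0)
L=lambda t,dz=0:G(W('case',[.063-.108*np.cos(t)+.037*np.sin(t),0,.08+.108*np.sin(t)+.037*np.cos(t)+dz]),R)
s=robot.state(); st=(s['tcp_pos']*[1,1,0]+[0,0,.0604],s['orientation'])
up=(st[0]+[0,0,.06],st[1])
plan([[up,L(0,.05),L(0)]],st)
th=np.linspace(0,1.7,21)[1:]
plan([[L(t) for t in th[i:i+5]] for i in(0,5,10,15)],L(0))
E
```

```text
[-0.0, -0.0, -0.12, 0.0, 0.0, 0.0]
[0.008, 0.102, -0.119, -0.0, 0.001, -0.004]
[0.008, 0.102, -0.019, -0.0, 0.001, -0.004]

[-0.007, -0.0, -0.018, 0.0, 0.0, 0.0]
[-0.016, -0.0, -0.035, 0.0, 0.0, 0.0]
[-0.026, -0.0, -0.052, 0.0, 0.0, 0.0]
[-0.037, 0.0, -0.068, 0.0, 0.0, 0.0]
[-0.05, 0.0, -0.082, 0.0, 0.0, 0.0]

[-0.014, -0.0, -0.014, 0.0, 0.0, 0.0]
[-0.029, -0.0, -0.026, 0.0, 0.0, 0.0]
[-0.045, -0.0, -0.037, 0.0, 0.0, 0.0]
[-0.062, -0.0, -0.046, 0.0, 0.0, 0.0]
[-0.079, -0.0, -0.055, 0.0, 0.0, 0.0]

[-0.018, -0.0, -0.007, 0.0, 0.0, 0.0]
[-0.037, 0.0, -0.012, 0.0, 0.0, 0.0]
[-0.056, -0.0, -0.015, 0.0, 0.0, 0.0]
[-0.075, -0.0, -0.017, 0.0, 0.0, 0.0]
[-0.095, -0.0, -0.017, 0.0, 0.0, 0.0]

[-0.019, 0.0, 0.001, 0.0, 0.0, 0.0]
[-0.038, 0.0, 0.005, 0.0, 0.0, 0.0]
[-0.057, 0.0, 0.009, 0.0, 0.0, 0.0]
[-0.076, 0.0, 0.016, 0.0, 0.0, 0.0]
[-0.093, 0.0, 0.024, 0.0, 0.0, 0.0]
```

move_arm([
  [0, 0, -0.06, 0, 0, 0, 0.6],
  [0, 0, -0.12, 0, 0, 0, 0.5],
  [0.008, 0.102, -0.12, 0, 0, 0, 0.5],
  [0.008, 0.102, -0.07, 0, 0, 0, 0.5],
  [0.008, 0.102, -0.019, 0, 0, 0, 0.5],
])

```text
time: 10.8
tcp_pos: [0.4602, -0.1338, 0.0704]
orientation: [[-0.999, -0.04, 0.003], [-0.04, 0.999, -0.001], [-0.003, -0.001, -1.0]]
wrist_force: [0.1, 0.3, -0.3]
finger_gap: 0.497
finger_force: 0.0
```

move_arm([
  [0, 0, 0, 0, 0, 0, 0.5],
  [0, 0, 0, 0, 0, 0, 1],
  [0, 0, 0, 0, 0, 0, 1],
  [0, 0, 0, 0, 0, 0, 1],
  [0, 0, 0, 0, 0, 0, 1],
], squeeze=35)

```text
time: 11.3
tcp_pos: [0.4597, -0.1341, 0.0709]
orientation: [[-0.999, -0.038, 0.001], [-0.038, 0.999, 0.001], [-0.001, 0.001, -1.0]]
wrist_force: [-1.4, 5.6, 5.8]
finger_gap: 0.183
finger_force: 34.5
```

Gripped the knob (15.6 mm). Swing.

move_arm([
  [-0.007, 0, -0.018, 0, 0, 0, 1],
  [-0.016, 0, -0.035, 0, 0, 0, 1],
  [-0.026, 0, -0.052, 0, 0, 0, 1],
  [-0.037, 0, -0.068, 0, 0, 0, 1],
  [-0.05, 0, -0.082, 0, 0, 0, 1],
])

```text
time: 11.8
tcp_pos: [0.4836, -0.133, 0.1114]
orientation: [[-0.999, -0.038, -0.002], [-0.038, 0.999, 0.001], [0.001, 0.001, -1.0]]
wrist_force: [-0.9, 5.0, -4.9]
finger_gap: 0.187
finger_force: 34.3
```

move_arm([
  [-0.014, 0, -0.014, 0, 0, 0, 1],
  [-0.029, 0, -0.026, 0, 0, 0, 1],
  [-0.045, 0, -0.037, 0, 0, 0, 1],
  [-0.062, 0, -0.046, 0, 0, 0, 1],
  [-0.079, 0, -0.055, 0, 0, 0, 1],
])

```text
time: 12.3
tcp_pos: [0.523, -0.1312, 0.1386]
orientation: [[-0.999, -0.038, -0.002], [-0.038, 0.999, 0.002], [0.002, 0.002, -1.0]]
wrist_force: [-0.8, 6.2, -6.1]
finger_gap: 0.187
finger_force: 34.2
```

move_arm([
  [-0.018, 0, -0.007, 0, 0, 0, 1],
  [-0.037, 0, -0.012, 0, 0, 0, 1],
  [-0.056, 0, -0.015, 0, 0, 0, 1],
  [-0.075, 0, -0.017, 0, 0, 0, 1],
  [-0.095, 0, -0.017, 0, 0, 0, 1],
])

```text
time: 12.8
tcp_pos: [0.5713, -0.1289, 0.148]
orientation: [[-0.999, -0.038, -0.0], [-0.038, 0.999, 0.002], [0.0, 0.002, -1.0]]
wrist_force: [-2.2, 7.1, 2.3]
finger_gap: 0.181
finger_force: 34.0
```

move_arm([
  [-0.019, 0, 0.001, 0, 0, 0, 1],
  [-0.038, 0, 0.005, 0, 0, 0, 1],
  [-0.057, 0, 0.009, 0, 0, 0, 1],
  [-0.076, 0, 0.016, 0, 0, 0, 1],
  [-0.093, 0, 0.024, 0, 0, 0, 1],
])

```text
time: 13.3
tcp_pos: [0.6195, -0.1267, 0.1368]
orientation: [[-0.999, -0.039, 0.003], [-0.039, 0.999, 0.003], [-0.003, 0.003, -1.0]]
wrist_force: [-0.7, 10.1, 3.6]
finger_gap: 0.179
finger_force: 34.1
```

move_arm([
  [0, 0, 0, 0, 0, 0, 1],
  [0, 0, 0, 0, 0, 0, 0.5],
  [0, 0, 0, 0, 0, 0, 0.5],
  [0, 0, 0, 0, 0, 0, 0.5],
  [0, 0, -0.05, 0, 0, 0, 0.5],
])

```text
time: 13.8
tcp_pos: [0.6149, -0.1288, 0.157]
orientation: [[-0.999, -0.037, -0.006], [-0.037, 0.999, 0.0], [0.006, 0.0, -1.0]]
wrist_force: [-0.0, 0.9, -0.0]
finger_gap: 0.5
finger_force: 0.0
```

move_arm([
  [0, 0, -0.1, 0, 0, 0, 0.5],
  [0, 0, -0.18, 0, 0, 0, 0.5],
  [0, 0, -0.18, 0, 0, 0, 0.5],
  [0.1, 0, -0.18, 0, 0, 0, 0.5],
  [0.18, 0, -0.18, 0, 0, -0.09, 0.5],
])

```text
time: 14.3
tcp_pos: [0.5261, -0.1325, 0.2487]
orientation: [[-0.984, -0.181, -0.002], [-0.181, 0.984, -0.001], [0.002, -0.0, -1.0]]
wrist_force: [0.4, 0.4, 1.1]
finger_gap: 0.499
finger_force: 0.0
```

```bash
python3 - <<'E'
from h import *
a=np.pi+F['case'][2]; R=down(a)
s=robot.state(); print(s['tcp_pos'],s['wrist_force'],s['finger_gap'])
plan([[(W('case',[-.02,-.055,.22]),R)],[(W('case',[0,-.055,.15]),R)]])
E
```

```text
[ 0.52606211 -0.13246939  0.24874544] [0.4329041  0.42532475 1.12904654] 0.4985125322639558
[0.097, -0.096, 0.058, 0.001, -0.001, -0.913]

[0.0, -0.04, 0.14, 0.0, 0.0, 0.0]
```

move_arm([
  [0.097, -0.096, 0.058, 0, 0, -0.46, 0.5],
  [0.097, -0.096, 0.058, 0, 0, -0.46, 0.5],
  [0.097, -0.096, 0.058, 0, 0, -0.46, 0.5],
  [0.097, -0.096, 0.058, 0, 0, -0.46, 0.5],
  [0.097, -0.096, 0.058, 0, 0, -0.46, 0.5],
])

```text
time: 14.8
tcp_pos: [0.4876, -0.1886, 0.2206]
orientation: [[-0.617, -0.787, -0.001], [-0.787, 0.617, -0.001], [0.001, 0.0, -1.0]]
wrist_force: [-0.8, 0.1, 0.8]
finger_gap: 0.499
finger_force: 0.0
```

move_arm([
  [0, 0, 0, 0, 0, -0.453, 0.5],
  [0, 0, 0, 0, 0, -0.453, 0.5],
  [0, 0, 0, 0, 0, -0.453, 0.5],
  [0, 0, 0, 0, 0, -0.453, 0.5],
  [0, 0, 0, 0, 0, -0.453, 0.5],
])

```text
time: 15.3
tcp_pos: [0.4879, -0.1883, 0.2207]
orientation: [[0.047, -0.999, -0.001], [-0.999, -0.047, -0.001], [0.001, 0.001, -1.0]]
wrist_force: [-0.4, -0.2, 0.8]
finger_gap: 0.502
finger_force: 0.0
```

```bash
python3 - <<'E'
from h import *
ci=robot.camera_info("wrist"); f=robot.grab_frame("wrist"); np.savez('w1.npz',**{k:np.array(v) for k,v in ci.items()})
g=robot.grab_frame("top")
cv2.imwrite('pics/f.png',f[...,::-1]); cv2.imwrite('pics/f_top.png',g[...,::-1])
print(robot.state()['tcp_pos'])
print(w2pix(ci,[W('case',[0,-.106,.052]),W('case',[0,-.01,.052]),W('case',[0,.087,.052]),W('case',[-.063,.136,.08]),W('case',[.063,.136,.08])]).round())
E
```

```text
[ 0.48796135 -0.18825892  0.22068319]
[[298. 146.]
 [300. 253.]
 [301. 345.]
 [366. 406.]
 [235. 406.]]
```

View pics/f.png

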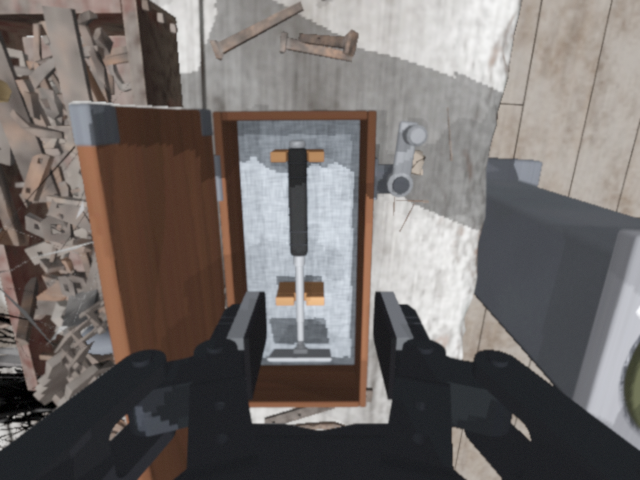

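```bash
python3 - <<'E'
from h import *
f=cv2.imread('pics/f.png');g=cv2.imread('pics/f_top.png')
ct=robot.camera_info("top")
print(w2pix(ct,[W('case',[0,-.01,.052]),W('case',[0,.087,.052])]).round(1))
a=cv2.resize(f[325:375,262:338],None,fx=8,fy=8,interpolation=2)[:, :600]
u,v=w2pix(ct,[W('case',[0,.087,.052])])[0].astype(int)
b=cv2.resize(g[v-16:v+16,u-25:u+50],None,fx=8,fy=8-3.0*0,interpolation=2)[:190]; print(u,v)
b=cv2.resize(g[v-12:v+12,u-25:u+50],None,fx=8,fy=8,interpolation=2)
cv2.imwrite('pics/g.png',np.vstack([a,b]))
E
```

```text
[[394.7 271.3]
 [358.1 273.4]]
358 273
```

View pics/g.png

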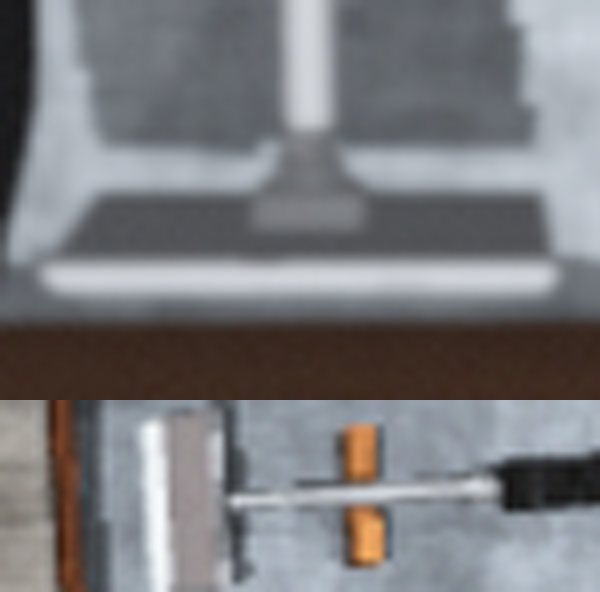

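```bash
python3 - <<'E'
from h import *
from scipy.optimize import least_squares
z=np.load('w1.npz'); ci={k:z[k] for k in z}; ct=robot.camera_info("top")
def pts(p):
    q,y0,t,dx,dz=p; n=np.array([0,np.sin(q),np.cos(q)]); u=np.array([0,-np.cos(q),np.sin(q)])
    s=np.array([dx,y0,.052+dz]); o=[]
    for d,e in((.009-t,-.026),(.009-t,.026),(.009,.026),(.009,-.026)):
        for w in(-.03,.03): o.append(W('case',s+n*d+u*e+[w,0,0]))
    return np.array(o)
# wrist: col grows to -x world; order w=-.03 -> right
def res(p):
    P=pts(p); a=w2pix(ci,P[:6]); c=w2pix(ct,P)
    C=lambda u,v:np.array([262+u/8-.44,325+v/8-.44])
    obs=np.array([C(545,192),C(95,192),C(552,260),C(60-14,260),C(556,290),C(44,290)])
    cu=[333+140/8-.44,333+221/8-.44]
    e=(a-obs); e[:,0]*=.5
    return np.r_[e.ravel(),(c[6:8,0].mean()-cu[0])*.7,(c[4:6,0].mean()-cu[1])*.7, (p[4])/.004]
r=least_squares(res,[1.,.087,.005,0,0]); print(r.x.round(4),r.cost); print(r.fun.round(1))
J=np.linalg.inv(r.jac.T@r.jac); print('sd q',np.sqrt(J[0,0]))
# handle axis from wrist view
h=pix2w(z if 0 else ci,[(297.5,150),(299,250),(300,345)],.058)
p=F['case'];c,s=np.cos(p[2]),np.sin(p[2]); d=h[:,:2]-p[:2]; print((np.c_[c*d[:,0]+s*d[:,1],-s*d[:,0]+c*d[:,1]]*1000).round(1))
E
```

```text
[1.1471e+00 8.8000e-02 3.3000e-03 6.0000e-04 6.0000e-04] 0.4805729397755296
[ 0.1  0.1 -0.1 -0.   0.4  0.  -0.3 -0.1  0.2 -0.  -0.2 -0.1  0.1 -0.7
  0.2]
sd q 0.018386077753903374
[[   0.4 -103.5]
 [   0.3  -15.1]
 [   0.7   82.7]]
```

```bash
python3 - <<'E'
from h import *
a=np.pi+F['case'][2]; R=down(a); g=G(W('case',[.0005,-.055,.052]),R)
plan([[(g[0]+[0,0,.1],R),g]])
E
```

```text
[0.0, -0.039, 0.231, 0.0, -0.0, -0.001]
[0.0, -0.039, 0.431, 0.0, -0.0, -0.001]
```

move_arm([
  [0, -0.039, 0.08, 0, 0, 0, 0.5],
  [0, -0.039, 0.16, 0, 0, 0, 0.5],
  [0, -0.039, 0.231, 0, 0, 0, 0.5],
  [0, -0.039, 0.29, 0, 0, 0, 0.5],
  [0, -0.039, 0.34, 0, 0, 0, 0.5],
])

```text
time: 15.9
tcp_pos: [0.5067, -0.187, 0.0489]
orientation: [[0.039, -0.999, -0.002], [-0.999, -0.039, 0.0], [-0.0, 0.002, -1.0]]
wrist_force: [-0.4, -0.2, 0.1]
finger_gap: 0.502
finger_force: 0.0
```

move_arm([
  [0, 0, 0.03, 0, 0, 0, 0.5],
  [0, 0, 0.06, 0, 0, 0, 0.5],
  [0, 0, 0.09, 0, 0, 0, 0.5],
  [0, 0, 0.09, 0, 0, 0, 0.5],
  [0, 0, 0.09, 0, 0, 0, 0.5],
])

```text
time: 16.4
tcp_pos: [0.5074, -0.1871, 0.0059]
orientation: [[0.041, -0.999, -0.001], [-0.999, -0.041, -0.0], [-0.0, 0.001, -1.0]]
wrist_force: [-0.1, -0.3, 0.1]
finger_gap: 0.505
finger_force: 0.0
```

move_arm([
  [0, 0, 0, 0, 0, 0, 0.7],
  [0, 0, 0, 0, 0, 0, 0.8],
  [0, 0, 0, 0, 0, 0, 1],
  [0, 0, 0, 0, 0, 0, 1],
  [0, 0, 0, 0, 0, 0, 1],
], squeeze=40)

```text
time: 16.9
tcp_pos: [0.5086, -0.1874, 0.0069]
orientation: [[0.042, -0.999, 0.002], [-0.999, -0.042, -0.001], [0.001, -0.002, -1.0]]
wrist_force: [-1.1, 0.0, 5.8]
finger_gap: 0.177
finger_force: 39.8
```

move_arm([
  [0, 0, 0, 0, 0, 0, 1],
  [0, 0, -0.03, 0, 0, 0, 1],
  [0, 0, -0.07, 0, 0, 0, 1],
  [0, 0, -0.11, 0, 0, 0, 1],
  [0, 0, -0.15, 0, 0, 0, 1],
], squeeze=80)

```text
time: 17.4
tcp_pos: [0.5074, -0.1868, 0.0814]
orientation: [[0.042, -0.999, -0.001], [-0.999, -0.042, 0.0], [-0.0, 0.001, -1.0]]
wrist_force: [-0.7, -0.2, -2.0]
finger_gap: 0.167
finger_force: 78.1
```

move_arm([
  [0, 0, -0.05, 0, 0, 0, 1],
  [0, 0, -0.1, 0, 0, 0, 1],
  [0, 0, -0.15, 0, 0, 0, 1],
  [0, 0, -0.15, 0, 0, 0, 1],
  [0, 0, -0.15, 0, 0, 0, 1],
])

```text
time: 17.9
tcp_pos: [0.5079, -0.1871, 0.1558]
orientation: [[0.042, -0.999, 0.001], [-0.999, -0.042, -0.0], [0.0, -0.001, -1.0]]
wrist_force: [0.3, -0.2, -2.6]
finger_gap: 0.165
finger_force: 78.2
```

```bash
python3 - <<'E'
from h import *
s=robot.state(); print(s['tcp_pos'],s['finger_gap'],s['finger_force'],s['joint_positions'].round(2))
f=robot.grab_frame("wrist"); cv2.imwrite('pics/k.png',f[...,::-1])
ci=robot.camera_info("wrist"); np.savez('w2.npz',**{k:np.array(v) for k,v in ci.items()})
E
```

```text
[ 0.50794773 -0.18705341  0.15582583] 0.16480303437092036 78.24360609054565 [-0.35  0.23 -0.27  1.07 -0.   -1.97]
```

```bash
python3 - <<'E'
from h import *
from scipy.optimize import least_squares
ci=robot.camera_info("top")
B=lambda u,v:(190+u/4-.4,75+v/4-.4)
C=pix2w(ci,[B(133,560),B(400,465),B(38,285),B(285,195)],.014)[:,:2]
for i,j in((0,1),(0,2),(1,3),(2,3),(0,3),(1,2)): print(i,j,np.hypot(*(C[i]-C[j])).round(4),np.degrees(np.arctan2(*(C[j]-C[i])[::-1])).round(1))
col=pix2w(ci,[B(68,82)],.390)[0,:2]; gl=pix2w(ci,[B(245,458)],.116)[0,:2]; print(col,gl)
loc=np.array([(-.012,.1),(-.012,-.1),(.198,.1)])
def M(p): return np.array([[np.cos(p[2]),-np.sin(p[2])],[np.sin(p[2]),np.cos(p[2])]])
def res(p):
    e=(M(p)@loc.T).T+p[:2]-C[:3]
    g=M(p).T@(gl-p[:2])-[-.004,0]; c=(M(p).T@(col-p[:2]))[1]
    return np.r_[e.ravel(),g,c]
r=least_squares(res,[.711,.234,.35]);print(r.x,(res(r.x)*1000).round(1))
a=dict(np.load('fit.npz'));a['stand']=r.x;np.savez('fit.npz',**a)
E
```

```text
0 1 0.1954 -71.0
0 2 0.207 19.2
1 3 0.2093 22.3
2 3 0.1839 -70.3
0 3 0.278 -22.2
1 2 0.285 62.5
[0.87017042 0.29045589] [0.71885849 0.23063407]
[0.71455289 0.23208756 0.34403174] [ 0.5  1.   4.1 -2.6  2.7  3.8  7.6 -2.8  2.5]
```

```bash
cat >> h.py <<'E'
def mir(P,q=1.1471,yaw=None,phi=None):
    yaw=F['stand'][2] if yaw is None else yaw
    phi=q-1.0063 if phi is None else phi
    R=down(yaw+np.pi/2,-phi); return np.array(P)-R@np.array([-.1512,0,-.049]),R
E
python3 - <<'E'
from h import *
s=robot.state(); up=(s['tcp_pos']+[0,0,.1],s['orientation'])
v=((.42,.06,.26),down(F['stand'][2]+np.pi/2))
f=mir(W('stand',[-.11,0,.1])); print(f)
plan([[up],[v],[f]])
E
```

```text
(array([0.47654064, 0.14681263, 0.03026621]), array([[-0.9320864 , -0.33728531,  0.13211194],
       [-0.33394755,  0.94140247,  0.04733302],
       [-0.14033524,  0.        , -0.99010404]]))
[-0.0, 0.0, -0.2, 0.0, 0.0, 0.0]

[-0.501, 0.153, -0.01, 0.001, -0.0, 0.808]

[-0.165, 0.125, 0.459, 0.0, -0.09, 0.0]
```

move_arm([
  [0, 0, -0.08, 0, 0, 0, 1],
  [0, 0, -0.16, 0, 0, 0, 1],
  [0, 0, -0.2, 0, 0, 0, 1],
  [0, 0, -0.2, 0, 0, 0, 1],
  [0, 0, -0.2, 0, 0, 0, 1],
])

```text
time: 18.45
tcp_pos: [0.5072, -0.1868, 0.2541]
orientation: [[0.043, -0.999, -0.002], [-0.999, -0.043, 0.001], [-0.001, 0.002, -1.0]]
wrist_force: [-0.6, 0.2, -1.8]
finger_gap: 0.168
finger_force: 78.5
```

move_arm([
  [-0.06, 0.018, 0, 0, 0, 0.09, 1],
  [-0.12, 0.037, 0, 0, 0, 0.18, 1],
  [-0.18, 0.055, 0, 0, 0, 0.27, 1],
  [-0.24, 0.073, 0, 0, 0, 0.36, 1],
  [-0.3, 0.092, 0, 0, 0, 0.45, 1],
])

```text
time: 18.95
tcp_pos: [0.4533, -0.0379, 0.253]
orientation: [[-0.621, -0.783, -0.004], [-0.783, 0.621, 0.0], [0.002, 0.004, -1.0]]
wrist_force: [1.1, -0.0, -1.9]
finger_gap: 0.166
finger_force: 78.5
```

```bash
python3 - <<'E'
from h import *
plan([[((.42,.06,.26),down(F['stand'][2]+np.pi/2))]])
E
```

```text
[-0.112, 0.174, -0.014, 0.002, -0.002, 0.354]
```

move_arm([
  [-0.028, 0.044, 0, 0, 0, 0.09, 1],
  [-0.056, 0.087, 0, 0, 0, 0.18, 1],
  [-0.084, 0.13, 0, 0, 0, 0.27, 1],
  [-0.112, 0.174, -0.014, 0, 0, 0.354, 1],
  [-0.112, 0.174, -0.014, 0, 0, 0.354, 1],
])

```text
time: 19.45
tcp_pos: [0.4194, 0.0605, 0.261]
orientation: [[-0.939, -0.344, -0.004], [-0.344, 0.939, 0.001], [0.003, 0.002, -1.0]]
wrist_force: [0.0, -0.5, -1.6]
finger_gap: 0.162
finger_force: 78.5
```

```bash
python3 - <<'E'
from h import *
plan([[mir(W('stand',[-.17,0,.16]))],[mir(W('stand',[-.11,0,.1]))]])
E
```

```text
[-0.048, 0.123, 0.342, 0.001, -0.092, 0.005]

[-0.102, 0.0, 0.136, 0.0, 0.0, 0.0]
```

move_arm([
  [-0.01, 0.03, 0.07, 0, -0.02, 0, 1],
  [-0.02, 0.06, 0.15, 0, -0.04, 0, 1],
  [-0.035, 0.09, 0.23, 0, -0.07, 0, 1],
  [-0.048, 0.123, 0.3, 0, -0.092, 0.005, 1],
  [-0.048, 0.123, 0.342, 0, -0.092, 0.005, 1],
])

```text
time: 19.95
tcp_pos: [0.4183, 0.1242, 0.0869]
orientation: [[-0.932, -0.339, 0.13], [-0.335, 0.941, 0.048], [-0.138, 0.001, -0.99]]
wrist_force: [-0.8, -0.9, -1.4]
finger_gap: 0.168
finger_force: 78.5
```

move_arm([
  [-0.02, 0, 0.027, 0, 0, 0, 1],
  [-0.04, 0, 0.054, 0, 0, 0, 1],
  [-0.06, 0, 0.081, 0, 0, 0, 1],
  [-0.08, 0, 0.108, 0, 0, 0, 1],
  [-0.102, 0, 0.136, 0, 0, 0, 1],
])

```text
time: 20.45
tcp_pos: [0.4781, 0.1437, 0.0292]
orientation: [[-0.932, -0.337, 0.132], [-0.334, 0.942, 0.047], [-0.14, 0.0, -0.99]]
wrist_force: [0.1, 0.7, -1.8]
finger_gap: 0.169
finger_force: 78.5
```

```bash
python3 - <<'E'
from h import *
s=robot.state(); t=s['tcp_pos'];R=s['orientation'];q=1.1471
print(t,s['finger_gap'],s['wrist_force'])
face=t+R@[-.1512,0,-.049]; n=R@np.array([-np.sin(q),0,-np.cos(q)])
print('face',face,'want',W('stand',[-.11,0,.1]),'n',n)
hd=lambda e,w,d=.009:t+R@(np.array([-.143,0,-.045])+d*np.array([-np.sin(q),0,-np.cos(q)])+e*np.array([np.cos(q),0,-np.sin(q)])+[0,w,0])
cor=[hd(e,w) for e,w in((-.026,-.03),(-.026,.03),(.026,.03),(.026,-.03))]
tiles=[]
plate=[W('stand',[x,y,.014]) for x,y in((-.012,.1),(-.012,-.1),(.198,-.1),(.198,.1))]
gb=[W('stand',[x,y,.164]) for x,y in((.008,.054),(.008,-.054),(.126,-.054),(.126,.054))]
ring=[W('stand',[-.002,.0165*np.cos(k),.1+.0165*np.sin(k)]) for k in np.linspace(0,6.28,24)]
for n_,box in(("top",(100,225,190,320)),("scene",(150,330,150,350)),("wrist",(0,480,0,640))):
    ci=robot.camera_info(n_); f=robot.grab_frame(n_)[...,::-1].copy(); cv2.imwrite(f'pics/z_{n_}.png',f)
    r0,r1,c0,c1=box; k=6 if n_=="top" else 4 if n_=="scene" else 1
    k=min(400/(c1-c0),300/(r1-r0)); im=cv2.resize(f[r0:r1,c0:c1],None,fx=k,fy=k,interpolation=2)
    raw=im.copy()
    for P,col in((cor,(0,0,255)),(plate,(0,255,0)),(ring,(255,0,255)),(gb,(255,255,0))):
        p=((w2pix(ci,P)-[c0,r0]+.5)*k).astype(int); cv2.polylines(im,[p.reshape(-1,1,2)],True,col,1)
    for x in([im,raw] if n_=="top" else [im]):
        b=np.zeros((300,400,3),np.uint8); b[:x.shape[0],:x.shape[1]]=x[:300,:400]; tiles.append(b)
cv2.imwrite('pics/comp.png',np.vstack([np.hstack(tiles[:2]),np.hstack(tiles[2:])]))
E
```

```text
[0.47809199 0.14374209 0.02923764] 0.16917223703358147 [ 0.13036343  0.69039278 -1.79502859]
face [0.61256728 0.1918637  0.09897392] want [0.61099862 0.19498618 0.1       ] n [0.79545506 0.28464155 0.53500508]
```

View pics/comp.png

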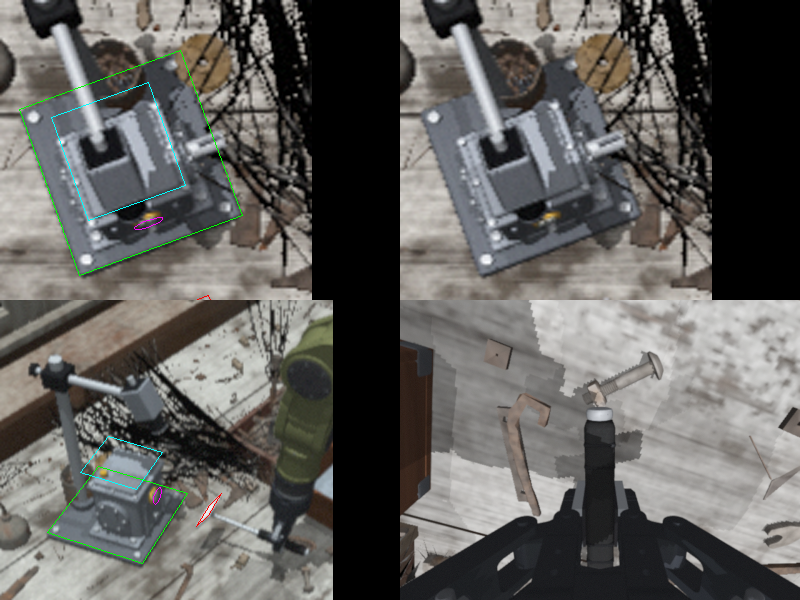

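```bash
python3 - <<'E'
from h import *
from scipy.optimize import least_squares
f=cv2.imread('pics/z_scene.png').astype(float); ci=robot.camera_info("scene")
s=robot.state(); t=s['tcp_pos'];R=s['orientation']
def quad(q,droop):
    D=cv2.Rodrigues(np.array([0,droop,0.]))[0]
    P=[]
    for e,w in((-.026,-.03),(-.026,.03),(.026,.03),(.026,-.03)):
        v=np.array([-.143,0,0])+.009*np.array([-np.sin(q),0,-np.cos(q)])+e*np.array([np.cos(q),0,-np.sin(q)])+[0,w,0]
        P.append(t+R@(np.array([0,0,-.045])+D@v))
    return w2pix(ci,P)
Q=quad(1.147,0); print(Q.round(1))
c=Q.mean(0).astype(int); g=f.mean(2)
r=g[c[1]-16:c[1]+16,c[0]-16:c[0]+16]; print(c); 
for row in r: print(' '.join('%3d'%x for x in row))
E
```

```text
[[275.3 272.9]
 [267.4 285.7]
 [274.8 278.7]
 [282.7 265.8]]
[275 275]
 80 111 120 118 124 143 134 101  97 105  98  91  80  97 102  95 151 149 138 136 145 144 120 113  76 107 103  96  98 103  99 100
102 118 112 116 117 115 112 107  80  94 106 106  90  92  97  90 137 136 132 143 153 155 147 121 116 121 112  76  86  93 110 112
110 107 127 139 136 103  94  87  64  85 106 107 106  98  97 110 139 142 141 148 151 154 157 153 149 131 146 120 114  88 103 114
110 109 113 127 131 129 126 107 105 109 100 109 112 108 104 117 145 156 153 149 150 154 157 159 160 158 159 151 145 120  95 103
104 106 107 107 121 143 147 143 141 136  95 106 111 110 104 122 135 157 156 154 156 159 161 164 167 167 163 142 155 150 102  95
 91 104 103 102 112 135 135 153 157 151 121 101 111 108 102 129 130 135 137 153 157 159 165 169 171 173 170 146 162 136 103  93
 78  99 103 103 105 112 108 140 161 162 147 101 108  99  91 134 158 135 130 134 153 157 163 169 175 176 175 172 164 106  96  95
100 102 103 105 107 107 107 112 143 156 152 124  99  88  88 135 166 165 160 133 130 136 165 175 172 174 175 175 163 101  94  97
114 1
[... 2366 characters left out ...]
 163 145 130 117 110 106 107 104 105 109 121 130 136 137 138
145 156 159 156 157 156 154 153 145 136 153 177 183 183 182 181 174 157 130 110 100  95  92  93  93  96 113 120 130 140 147 148
149 156 157 152 155 156 154 154 151 153 171 178 177 176 175 173 164 143  97  82  76  75  70  74  75  85 119 126 136 140 139 127
150 153 152 155 156 157 157 159 167 171 173 168 166 164 164 160 147 121  86  80  79  73  78  78  84  99 131 138 143 140 123  96
147 147 151 155 157 159 167 169 174 169 164 155 154 153 149 140 118  92  84  84  80  79  83  91  99 126 143 148 148 130 113 119
147 150 154 157 156 168 180 180 175 166 157 148 141 137 130 123  93  84  83  86  85  89  91  95 110 145 151 151 131 118 138 150
```

move_arm([
  [0, 0.003, 0, 0, 0, 0, 1],
  [0, 0.006, 0, 0, 0, 0, 1],
  [0, 0.006, 0, 0, 0, 0, 1],
  [0, 0.006, 0, 0, 0, 0, 1],
  [0, 0.006, 0, 0, 0, 0, 1],
])

```text
time: 21.1
tcp_pos: [0.4788, 0.1478, 0.0323]
orientation: [[-0.932, -0.336, 0.136], [-0.332, 0.942, 0.049], [-0.145, 0.0, -0.989]]
wrist_force: [0.0, -0.4, -1.3]
finger_gap: 0.163
finger_force: 78.5
```

move_arm([
  [0, 0, 0, 0, 0, 0, 1],
  [0, 0, 0, 0, 0, 0, 1],
  [0, 0, 0, 0, 0, 0, 1],
  [0, 0, 0, 0, 0, 0, 1],
  [0, 0, 0, 0, 0, 0, 1],
])

```text
time: 21.6
tcp_pos: [0.4786, 0.1477, 0.0319]
orientation: [[-0.932, -0.336, 0.135], [-0.332, 0.942, 0.049], [-0.144, 0.001, -0.99]]
wrist_force: [-0.1, 0.1, -1.6]
finger_gap: 0.171
finger_force: 78.5
```

```bash
python3 - <<'E'
from h import *
s=robot.state(); t=s['tcp_pos'];R=s['orientation'];q=1.1471
face=t+R@[-.1512,0,-.049]; n=R@np.array([-np.sin(q),0,-np.cos(q)])
b=W('stand',[-.009,0,.164]); l=W('stand',[-.025,0,.281]); c,k=np.cos(F['stand'][2]),np.sin(F['stand'][2])
d=np.array([-.423*c,-.423*k,-.906]); v=face-l
print('off line',v-d*(v@d),'dist',v@d,'bisector miss',(b-face)-n*((b-face)@n),s['finger_force'],np.abs(s['joint_vel']).max())
print(robot.finish_job())
E
```

```text
off line [ 3.97989959e-04  7.46039961e-05 -2.37815468e-04] dist 0.19715771163679005 bisector miss [ 0.00048443  0.00043361 -0.0009429 ] 78.47846746444702 0.0016263374674762826
the job is handed in; nothing more can be done
None
```

Job handed in at about 22 s, verdict not reported: the latch is swung clear, the lid rests open, and the arm holds the mirror steady on the line of sight, about 197 mm from the lens, with its normal within about 1 mm of the bisector point by my own pose estimate.

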